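# Walk the mould block round to face the fence

## Task

The heavy aluminium mould block stands askew in front of the orange fence: push it at one corner and then another, walking it round on the bench until its green side faces the fence, then push it up so that the green side lies flush along the fence between the two white marks, and move clear. Have it nearly square before it meets the fence, so that no corner digs into the plastic. Only push it, never lift or tip it, and leave the red vase, the glue bottle, the green spool and the scraper where they are.

Things in the scene. Friction and masses are not known exactly. Their poses are not given: they have to be found in the camera images.
- block: aluminium mould block, 90 mm (its x) by 116 mm (its y) by 36 mm high, under 1 kg, loose, too wide to grip; origin at the centre of its underside. Its +x long side is green, with a green stripe on top. Starts turned 35 to 77 degrees anticlockwise (from above) from facing the fence, its centre 150 to 170 mm off. Slides at 5 to 15 N; 50 mm of push near a corner turns it about 25 degrees
- block_left (a point): lower corner of the block at the left (+y) end of its green side, 45 mm along x and 58 mm along y from the block's origin
- block_right (a point): lower corner of the block at the right (-y) end of its green side, 45 mm along x and -58 mm along y from the block's origin
- fence: orange plastic fence bar fixed to the bench beyond the block, 30 mm thick (its x), 260 mm long (its y), 26 mm high, with a 6 mm high screw flange on its far side; origin at the centre of the bar's underside, x points through it away from the robot's side. Turned up to 11 degrees either way
- fence_face (a point): middle of the fence's near face at bench height (15 mm towards -x from the fence's origin, same axes as the fence): the green side must lie along this face. White marks on the bar and the bench stand at 90 mm to either side (its +y and -y)
- vase: bystander: red printed vase standing upright, 52 mm across, 85 mm high; origin at the centre of its underside
- glue: bystander: white glue bottle with a yellow cap standing upright, 34 mm across, 95 mm high; origin at the centre of its underside
- spool: bystander: small green spool lying flat, 72 mm across, 30 mm high; origin at the centre of its underside
- scraper: bystander: scraper with a yellow handle lying flat, 200 mm long along its x; origin at the middle of its length, underside
Not all that is in view belongs to the job. Several things look just like the block: the one meant starts farthest to the robot's right.

How it is judged:
On the way:
1. the block is turned so that its green side faces the fence to within 15 degrees, still clear of the fence (angle between the x axis of block and the x axis of fence, either way round below 0.26 rad and x of fence_face in the frame of block above 0.03 m and contact force between block and fence below 0.5 N), for 0.1 s.
At the end, for the whole second after the job is handed in: the block lies flat and still on the bench with its green side along the fence, both ends of that side within 4 mm of the fence's face and between the white marks (3 mm over allowed); the bystanders are within 20 mm of where they stood (x of each of block_left, block_right in the frame of fence_face above -0.004 m and y of block_left in the frame of fence_face between 0 and 0.093 m and y of block_right in the frame of fence_face between -0.093 and 0 m and linear speed of block below 0.01 m/s and height (world z) of block below 0.004 m and angle between block's own z axis and vertical below 0.05 rad and not (distance of vase from where it was at the start of the episode above 0.02 m) and not (distance of glue from where it was at the start of the episode above 0.02 m) and not (distance of spool from where it was at the start of the episode above 0.02 m) and not (distance of scraper from where it was at the start of the episode above 0.02 m)); the robot touches nothing.
It fails at once if the block meets the fence while more than 20 degrees out of square (contact force between block and fence above 1 N and angle between the x axis of block and the x axis of fence, either way round above 0.35 rad).
It fails at once if the block is lifted by more than 8 mm (height (world z) of block above 0.008 m).
It fails at once if the block is tipped (angle between block's own z axis and vertical above 0.15 rad).
It fails at once if the vase, glue bottle, spool or scraper is pushed away by more than 20 mm, lifted or knocked over (distance of any of vase, glue, spool, scraper from where it was at the start of the episode above 0.02 m or angle between any of vase, glue, spool, scraper's own z axis and vertical above 0.3 rad).
It also fails if it takes over 72 s, if anything falls off the work surface, if the arm or the gripper's body presses on something with over 40 N, if the wrist force passes 120 N, or if a joint passes its speed limit or range.

## Robot

A 6-joint arm with a two-finger parallel gripper is mounted at the origin on the work surface. World frame = base frame: x ahead of the robot, y to its left, z up, the work surface at z = 0. Lengths are in m, angles in rad, forces in N, time in s.
With the tool pointing down it reaches from about 0.25 to 0.725 m from the base axis. Payload 4 kg.
Tool frame: the origin (TCP) lies midway between the tips of the shut fingers; the grasp point (between the pads) lies 19 mm behind it (bot.grip_point_offset is the distance from the TCP to the grasp point, in m); z points along the fingers, y is the line along which they close (so a half turn about z gives the same grasp; the last joint's range is limited). The gripper opens to 85 mm and grips with 20 to 120 N. Pads are 22 mm wide; open, the fingers measure 114 mm over their backs; the gripper's body (76 mm by 85 mm) begins 54 mm behind the grasp point. The pads swing forward as they close: fully open they stand 13 mm farther back than shut.
Start: joints at [-1.189, 0.241, 0.005, 1.335, 0, 1.571], TCP at [0.186, -0.464, 0.231] pointing down, gripper open.
Joint ranges: [-2.72, 2.72], [-1.05, 1.87], [-1.09, 1.28], [-1.99, 2.15], [-1.42, 1.44], [-3.14, 3.14]. Speed limits (rad/s): [2.79, 2.79, 3.14, 3.14, 3.14, 3.14].

## Interface

Orientations are given as a unit quaternion [x, y, z, w].
In Python, from workcell import bot gives the robot as it stands.
- The arm moves only by the tool step_arm, never from a script. Its argument "targets" is text: rows parted by semicolons, each of 7 numbers parted by spaces: the opening, from -1 (shut) to 1 (fully open), so that 0 is half open, then the shift along the world's x, y, z normalised to -1 to 1, where 1 is 0.5 m, then the turn, a rotation vector about the world's x, y, z normalised to -1 to 1, where 1 is pi/4 rad. In form: gripper x y z wx wy wz; .... A call has 1 to 10 rows; each row is the pose to reach, as a shift and turn from the pose commanded when the call began; what a row does not reach only later rows make up. A row lasts 1/12 s, in which the tool goes at most 41.7 mm and 7.16 degrees, less where a joint would pass 70% of its speed; a pose out of reach is approached as far as the arm can. A call with a number of a shift or a turn outside -1 to 1 is refused whole. A call with a gripper value outside its range is refused whole. The fingers move at their own pace and stop on an object; the grip force is fixed at half the most. Time passes only in rows, so rows that repeat a pose let the fingers close. It gives the time, the measured TCP pose, the force, the opening and the grip force at its end, in the units of the state.
- bot.get_obs(): the state, without advancing time (a new reading comes with each control period).
- bot.camera(name): name is "side" or "top" or "wrist"; returns the picture (420x560x3 uint8, red, green, blue); there is no depth.
- bot.camera_info(name): a dict with "vertical_fov" (degrees; the focal length in pixels is half the picture's height over the tangent of half this angle, whatever the lens; pixels are square), "cx", "cy" (the principal point, pixels), "D" ([k1, k2, p1, p2, k3] as OpenCV has them; the pictures are not rectified), "pose" (4x4, takes a point from camera to world coordinates). Camera axes: x right, y up, looking along -z (the intrinsics and any distortion apply to the point x, -y, -z); pixel columns grow to the right and rows downward; lengths in m; the calibration is good to about 2 mm. A picture is of the moment at which its call begins: read the wrist's pose just before it. camera_info takes no time and is no camera call; for the wrist camera it gives the pose at the moment of the call.
- bot.job_done(): hands the job in; it is judged then, once.
The state is a dict: "clock": time; "joint_pos": joint angles; "joint_vel": joint speeds; "tau": joint torques, N m; "eef_pos": TCP position; "tool_rot": TCP orientation; "ft_force": force on the tool from outside, world axes, zero at the start; "ft_torque": the same for the moment, N m; "grip_width": finger opening in m; "grasp_force": force on a finger pad.
Only numpy, scipy, OpenCV 4.12 (cv2) and the standard library are available. Lean on these libraries where they do the work, as an engineer would, in place of code of your own. Each camera call takes 0.05 s, during which the arm holds its last target. There are 200 camera calls.

## Working session

There is one attempt and no reset: what is moved stays moved. The work goes in short steps, Python scripts to look and compute and a tool call to move; the robot and the scene stay as the last step left them, time stands still between calls to the robot, and variables do not carry over. Pictures are saved under pics/ and viewed, at most 10 in all, crops included, and the job is handed in when it is done.

Besides the shell and the picture viewer there is one more tool, called after "Request:" in YAML: its name, and indented under it one key for each argument. step_arm: Moves the arm, as the interface text tells. Scaled input: -1 to 1 covers 0.5 m each way for a shift and pi/4 rad each way for a turn. Its arguments: {"type":"object","properties":{"targets":{"type":"string"}},"required":["targets"]}

```bash
mkdir -p pics; cat > h.py <<'E'
import numpy as np, cv2
from workcell import bot
def K(i):
    f=210/np.tan(np.radians(i["vertical_fov"])/2)
    return np.array([[f,0,i["cx"]],[0,f,i["cy"]],[0,0,1.]])
def ray(i,px,z):
    "pixels -> world points at height z"
    px=np.array(px,float).reshape(-1,1,2)
    n=cv2.undistortPoints(px,K(i),np.array(i["D"],float))[:,0]
    P=np.array(i["pose"]); d=np.c_[n[:,0],-n[:,1],-np.ones(len(n))]@P[:3,:3].T
    o=P[:3,3]; return o+d*((z-o[2])/d[:,2])[:,None]
def proj(i,X):
    P=np.array(i["pose"]); c=(np.atleast_2d(X)-P[:3,3])@P[:3,:3]
    c=c*[1,-1,-1]
    return cv2.projectPoints(c,np.zeros(3),np.zeros(3),K(i),np.array(i["D"],float))[0][:,0]
def snap(n,f):
    im=bot.camera(n)[:,:,::-1].copy(); cv2.imwrite("pics/"+f,im); return im
E
python3 - <<'E'
from h import *
for n in("top","side"):
    snap(n,n+"0.png"); i=bot.camera_info(n); print(n,i["D"],np.round(i["pose"],3).tolist(),i["vertical_fov"])
print(bot.get_obs()["clock"])
E
```

```text
top [-0.15800133  0.          0.          0.          0.        ] [[-0.012, 0.991, -0.132, 0.4], [-1.0, -0.011, 0.015, 0.094], [0.013, 0.133, 0.991, 1.161], [0.0, 0.0, 0.0, 1.0]] 44.22130470633994
side [-0.22073458  0.          0.          0.          0.        ] [[-0.964, 0.195, -0.183, 0.271], [-0.267, -0.667, 0.696, 1.009], [0.013, 0.719, 0.694, 1.01], [0.0, 0.0, 0.0, 1.0]] 42.42897174423987
0.1
```

View pics/top0.png

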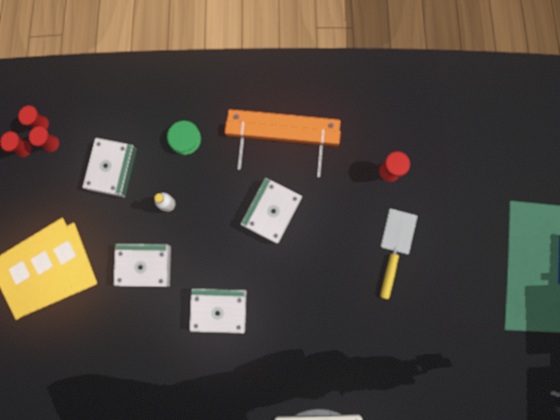

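View pics/side0.png

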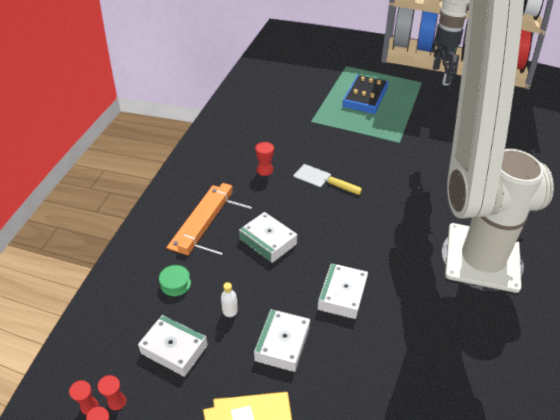

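Top view: four look-alike blocks lie at (272,210), (217,312), (141,265) and (107,167). Image right is the robot's right (-y), so the block meant is (272,210), which also stands in front of the orange fence (283,127). The vase is at (396,165), glue (165,202), spool (184,138), scraper (398,250). I'll confirm in an enlarged crop.

```bash
python3 - <<'E'
from h import *
im=cv2.imread("pics/top0.png")[95:255,200:360]
im=cv2.resize(im,None,fx=3.75,fy=3.75,interpolation=cv2.INTER_CUBIC); cv2.imwrite("pics/c0.png",im)
E
```

```text
(no output)
```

View pics/c0.png

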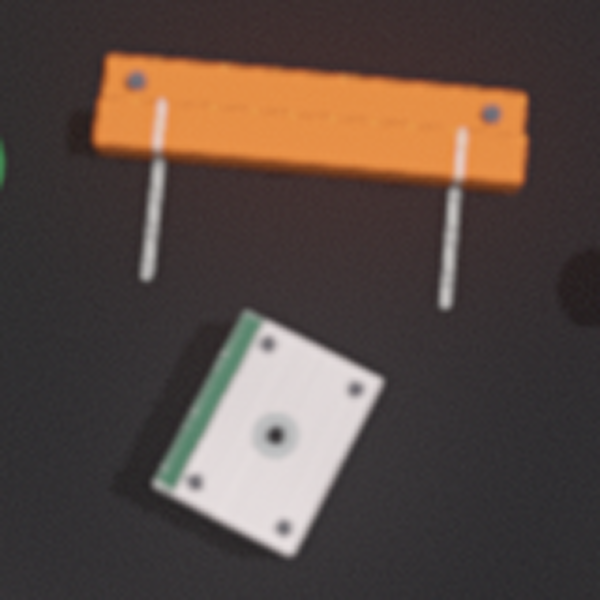

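The crop confirms it: the green stripe runs from (247,310) to (153,485), with the other top corners at (384,380) and (293,556). The fence's near top edge runs from (95,147) to (522,184). The marks run (157,160)-(147,278) and (456,190)-(445,306).

```bash
python3 - <<'E'
from h import *
i=bot.camera_info("top")
c=lambda p:(np.array(p,float)+.5)/3.75-.5+[200,95]
b=ray(i,c([(153,485),(247,310),(384,380),(293,556)]),.036)
print("block corners L,R,R-,L-",b.round(4).tolist(),"c",b.mean(0).round(4))
print("sizes",[np.linalg.norm(b[k]-b[k-1]).round(4) for k in range(4)])
g=b[1]-b[0]; x=(b[0]+b[1]-b[2]-b[3]); print("yaw",np.degrees(np.arctan2(x[1],x[0])), np.degrees(np.arctan2(g[0],-g[1])))
f=ray(i,c([(95,147),(522,184)]),.026); print("fence",f.round(4).tolist(),np.linalg.norm(f[1]-f[0])); g=f[1]-f[0];print("fyaw",np.degrees(np.arctan2(g[0],-g[1])))
m=ray(i,c([(157,160),(147,278),(456,190),(445,306)]),0);print("marks",m.round(4).tolist(), [np.degrees(np.arctan2(*(m[a]-m[a+1])[1::-1])) for a in(0,2)], np.linalg.norm(m[2]-m[0]))
h=ray(i,[(396,160)],.085);print("vase",h);print("glue",ray(i,[(160,198)],.095));print("spool",ray(i,[(184,137)],.03));print("scr",ray(i,[(398,212),(385,298),(412,250),(414,214)],.01))
print(bot.get_obs()["tool_rot"],bot.get_obs()["eef_pos"])
E
```

```text
block corners L,R,R-,L- [[0.5195, 0.1641, 0.036], [0.6227, 0.1083, 0.036], [0.58, 0.0281, 0.036], [0.4771, 0.0829, 0.036]] c [0.5498 0.0959 0.036 ]
sizes [np.float64(0.0916), np.float64(0.1174), np.float64(0.0909), np.float64(0.1166)]
yaw 62.211158776363035 61.65118737104962
fence [[0.7263, 0.1996, 0.026], [0.7009, -0.0583, 0.026]] 0.25922509132311766
fyaw -5.616017416611087
marks [[0.7249, 0.1637, 0.0], [0.6505, 0.1698, 0.0], [0.7042, -0.0207, 0.0], [0.6312, -0.0121, 0.0]] [np.float64(-4.698720273950436), np.float64(-6.723169036594298)] 0.18556056050163172
vase [[ 0.64883704 -0.17344917  0.085     ]]
glue [[0.56960533 0.32953825 0.095     ]]
spool [[0.71916587 0.29231656 0.03      ]]
scr [[ 0.5453383  -0.19117307  0.01      ]
 [ 0.35261542 -0.15462274  0.01      ]
 [ 0.45855264 -0.21998826  0.01      ]
 [ 0.54033567 -0.22818546  0.01      ]]
[ 9.81832057e-01  1.89749681e-01 -1.66796098e-04 -9.17369093e-04] [ 0.18608415 -0.46348737  0.23049878]
```

The sizes match the block (91x117 against 90x116). Its yaw is about +62° and the fence's about -5.6°, so it needs about 67° clockwise. First I go above the standoff behind the left end.

Request:
step_arm:
  targets: "-1 0.34 0.74 0 0 0 -0.61;-1 0.34 0.74 0 0 0 -0.61;-1 0.34 0.74 0 0 0 -0.61;-1 0.34 0.74 0 0 0 -0.61;-1 0.34 0.74 0 0 0 -0.61;-1 0.34 0.74 0 0 0 -0.61;-1 0.34 0.74 0 0 0 -0.61;-1 0.34 0.74 0 0 0 -0.61;-1 0.34 0.74 0 0 0 -0.61;-1 0.34 0.74 0 0 0 -0.61"

```text
clock: 0.93
eef_pos: [0.3546, -0.0959, 0.2312]
tool_rot: [0.999, -0.049, 0.0, 0.0]
ft_force: [1.9, -1.3, -0.8]
grip_width: 0.0002
grasp_force: 0.0
```

Request:
step_arm:
  targets: "-1 0.245 0.56 0 0 0 0;-1 0.245 0.56 0 0 0 0;-1 0.245 0.56 0 0 0 0;-1 0.245 0.56 0 0 0 0;-1 0.245 0.56 0 0 0 0;-1 0.245 0.56 0 0 0 0;-1 0.245 0.56 0 0 0 0;-1 0.245 0.56 0 0 0 0;-1 0.245 0.56 0 0 0 0;-1 0.245 0.56 -0.2 0 0 0"

```text
clock: 1.77
eef_pos: [0.4569, -0.0133, 0.2152]
tool_rot: [1.0, -0.024, 0.003, -0.015]
ft_force: [0.9, 0.3, -0.5]
grip_width: 0.0003
grasp_force: 0.0
```

Request:
step_arm:
  targets: "-1 0 0 -0.14 0 0 0;-1 0 0 -0.22 0 0 0;-1 0 0 -0.3 0 0 0;-1 0 0 -0.34 0 0 0;-1 0 0 -0.355 0 0 0;-1 0 0 -0.355 0 0 0;-1 0 0 -0.355 0 0 0"

```text
clock: 2.35
eef_pos: [0.4536, -0.0132, 0.0345]
tool_rot: [1.0, -0.024, -0.001, -0.016]
ft_force: [1.0, 0.2, 0.9]
grip_width: 0.0003
grasp_force: 0.0
```

The last move fell well short of its target, so I'll check the joints before going on.

```bash
python3 - <<'E'
from h import *
o=bot.get_obs()
for k in o: print(k,np.round(o[k],3))
snap("side","side1.png")
E
```

```text
clock 2.35
joint_pos [-0.05   0.346 -0.42   0.807  0.031  3.141]
joint_vel [ 0.005 -0.039  0.043  0.006  0.001  0.   ]
tau [ 3.0000e-03 -3.4535e+01  1.7741e+01  5.2000e-02  9.6000e-02  0.0000e+00]
eef_pos [ 0.454 -0.013  0.035]
tool_rot [ 1.    -0.024 -0.001 -0.016]
ft_force [0.961 0.168 0.882]
ft_torque [-0.035 -0.028 -0.032]
grasp_force 0.0
grip_width 0.0
```

View pics/side1.png

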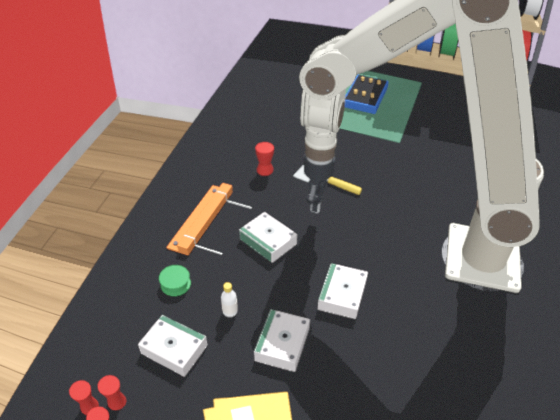

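Side view: the gripper is at about (315,200), short of the block (268,237), and nothing has been touched. Joint 6 hit its +3.14 limit. I need the half-turn equivalent, yaw about 174°, so I'll raise the tool and turn it the other way.

Request:
step_arm:
  targets: "-1 0 0 0.08 0 0 0.16;-1 0 0 0.16 0 0 0.32;-1 0 0 0.24 0 0 0.48;-1 0 0 0.3 0 0 0.64;-1 0 0 0.3 0 0 0.8;-1 0 0 0.3 0 0 0.96;-1 0 0 0.3 0 0 1;-1 0 0 0.3 0 0 1"

```text
clock: 3.07
eef_pos: [0.4555, -0.0129, 0.1877]
tool_rot: [0.933, 0.361, -0.003, -0.013]
ft_force: [0.6, -0.1, 0.1]
grip_width: 0.0001
grasp_force: 0.0
```

Request:
step_arm:
  targets: "-1 0 0 0 0 0 0.16;-1 0 0 0 0 0 0.32;-1 0 0 0 0 0 0.48;-1 0 0 0 0 0 0.64;-1 0 0 0 0 0 0.8;-1 0 0 0 0 0 0.96;-1 0 0 0 0 0 1;-1 0 0 0 0 0 1"

```text
clock: 3.73
eef_pos: [0.4548, -0.0128, 0.1863]
tool_rot: [0.724, 0.69, -0.01, -0.01]
ft_force: [-0.6, 0.0, 0.6]
grip_width: 0.0
grasp_force: 0.0
```

Request:
step_arm:
  targets: "-1 0 0 0 0 0 0.16;-1 0 0 0 0 0 0.32;-1 0 0 0 0 0 0.48;-1 0 0 0 0 0 0.64;-1 0 0 0 0 0 0.8;-1 0 0 0 0 0 0.96;-1 0 0 0 0 0 1;-1 0 0 0 0 0 1"

```text
clock: 4.4
eef_pos: [0.4545, -0.0128, 0.1859]
tool_rot: [0.405, 0.914, -0.014, -0.005]
ft_force: [-0.4, 0.8, 0.5]
grip_width: 0.0002
grasp_force: 0.0
```

```bash
python3 - <<'E'
from h import *
from scipy.spatial.transform import Rotation as R
o=bot.get_obs(); a=np.radians(87.2)
print((R.from_quat([np.cos(a),np.sin(a),0,0])*R.from_quat(o["tool_rot"]).inv()).as_rotvec()/(np.pi/4), (np.array([.477,.181,.19])-o["eef_pos"])/.5)
E
```

```text
[ 0.03557592 -0.01478943  0.93837844] [0.04507698 0.38755306 0.00827011]
```

Request:
step_arm:
  targets: "-1 0 0.06 0 0.035 -0.015 0.14;-1 0.01 0.12 0 0.035 -0.015 0.28;-1 0.02 0.18 0 0.035 -0.015 0.42;-1 0.03 0.24 0 0.035 -0.015 0.56;-1 0.04 0.3 0 0.035 -0.015 0.7;-1 0.045 0.36 0 0.035 -0.015 0.84;-1 0.045 0.388 0 0.035 -0.015 0.94;-1 0.045 0.388 0 0.035 -0.015 0.94;-1 0.045 0.388 0 0.035 -0.015 0.94"

```text
clock: 5.15
eef_pos: [0.4765, 0.1818, 0.1852]
tool_rot: [0.048, 0.999, -0.001, -0.0]
ft_force: [-0.4, -0.6, 0.0]
grip_width: 0.0002
grasp_force: 0.0
```

Request:
step_arm:
  targets: "-1 0 0 -0.08 0 0 0;-1 0 0 -0.16 0 0 0;-1 0 0 -0.24 0 0 0;-1 0 0 -0.31 0 0 0;-1 0 0 -0.345 0 0 0;-1 0 0 -0.345 0 0 0;-1 0 0 -0.345 0 0 0"

```text
clock: 5.73
eef_pos: [0.476, 0.1798, 0.012]
tool_rot: [0.049, 0.999, -0.001, -0.002]
ft_force: [0.1, 0.1, -0.3]
grip_width: 0.0005
grasp_force: 0.0
```

Request:
step_arm:
  targets: "-1 0.02 -0.01 0 0 0 0;-1 0.04 -0.018 0 0 0 0;-1 0.055 -0.026 0 0 0 0;-1 0.065 -0.032 0 0 0 0;-1 0.075 -0.039 0 0 0 0;-1 0.085 -0.046 0 0 0 0;-1 0.095 -0.053 0 0 0 0;-1 0.106 -0.06 0 0 0 0;-1 0.117 -0.068 0 0 0 0;-1 0.128 -0.076 0 0 0 0"

```text
clock: 6.57
eef_pos: [0.541, 0.1445, 0.0133]
tool_rot: [0.047, 0.999, 0.001, -0.001]
ft_force: [-2.5, 4.2, 1.9]
grip_width: 0.0003
grasp_force: 2.6
```

```bash
cat >> h.py <<'E'
def fit(im,i,x0):
    "fit block pose (x,y,yaw deg) to the white+green top, gripper may hide part"
    from scipy.optimize import minimize
    hsv=cv2.cvtColor(im,cv2.COLOR_BGR2HSV).astype(int)
    w=((hsv[...,2]>120)&(hsv[...,1]<60)); 
    gr=(hsv[...,0]>60)&(hsv[...,0]<95)&(hsv[...,1]>60)&(hsv[...,2]>60)
    t=(w*1.-0.5)
    g,h=np.meshgrid(np.linspace(-.058,.058,59),np.linspace(-.065,.055,61))
    out=np.meshgrid(np.linspace(-.064,.064,65),np.linspace(-.051,.051,52))
    lab=cv2.GaussianBlur(np.where(w,1,np.where(gr,.6,0)).astype(np.float32),(0,0),1)
    X=np.c_[out[1].ravel(),out[0].ravel()]
    ins=(abs(X[:,0])<.045)&(abs(X[:,1])<.058); stripe=ins&(X[:,0]>.033)
    ref=np.where(stripe,.6,np.where(ins,1,0)).astype(np.float32)
    def cost(p):
        a=np.radians(p[2]);c,s=np.cos(a),np.sin(a)
        W=np.c_[p[0]+c*X[:,0]-s*X[:,1],p[1]+s*X[:,0]+c*X[:,1],np.full(len(X),.036)]
        u=proj(i,W).astype(np.float32)
        v=cv2.remap(lab,u[:,0].copy(),u[:,1].copy(),cv2.INTER_LINEAR)[:,0]
        return np.minimum(abs(v-ref),.7).mean()
    best=None
    for d in (-12,0,12):
        s0=np.array(x0,float)+[0,0,d]
        r=minimize(cost,s0,method="Nelder-Mead",options=dict(initial_simplex=np.array([s0,s0+[.012,0,0],s0+[0,.012,0],s0+[0,0,10]]),xatol=1e-4,fatol=1e-5))
        if best is None or r.fun<best.fun: best=r
    return best.x,best.fun
def gfit(f,x0):
    i=bot.camera_info("top"); im=snap("top",f); p,e=fit(im,i,x0)
    a=np.radians(p[2]); c,s=np.cos(a),np.sin(a)
    q=[[p[0]+c*u-s*v,p[1]+s*u+c*v,.036] for u,v in((.045,.058),(.045,-.058),(-.045,-.058),(-.045,.058))]
    px=proj(i,q); z=im.copy(); cv2.polylines(z,[np.round(px*16).astype(np.int32)],True,(255,0,255),1,cv2.LINE_AA,4)
    z=cv2.resize(z[80:260,180:360],None,fx=3.2,fy=3.2,interpolation=cv2.INTER_CUBIC); cv2.imwrite("pics/z"+f,z)
    print("pose",p.round(4),"err",round(e,3),"L,R,R-,L-",np.round(q,4)[:,:2].tolist())
    o=bot.get_obs(); print("tcp",o["eef_pos"].round(4),o["clock"])
E
python3 - <<'E'
from h import *
i=bot.camera_info("top"); print("check on first picture",fit(cv2.imread("pics/top0.png"),i,(.55,.096,62)))
gfit("t1.png",(.565,.09,40))
E
```

```text
check on first picture (array([ 0.55165286,  0.09737335, 61.76761147]), np.float64(0.09086253494024277))
pose [ 0.5702  0.0639 50.0373] err 0.148 L,R,R-,L- [[0.5547, 0.1356], [0.6436, 0.0611], [0.5858, -0.0079], [0.4969, 0.0666]]
tcp [0.5425 0.1434 0.0134] 6.6167
```

View pics/zt1.png

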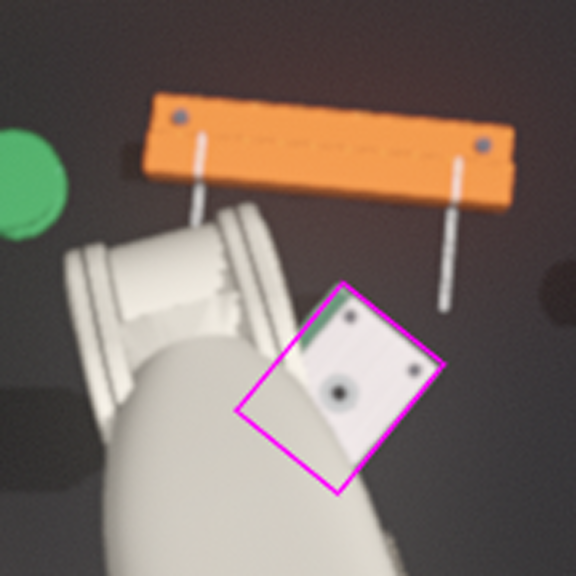

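The outline fits the visible part of the block: yaw 50°, centre (0.570, 0.064). Next I push the back side near L-, which turns it the same way and brings it back towards +y.

Request:
step_arm:
  targets: "-1 -0.03 0.018 0 0 0 0;-1 -0.03 0.018 0.07 0 0 0;-1 -0.03 0.018 0.14 0 0 0;-1 -0.08 -0.06 0.14 0 0 0;-1 -0.11 -0.14 0.14 0 0 0;-1 -0.135 -0.21 0.14 0 0 0;-1 -0.135 -0.23 0.14 0 0 0;-1 -0.135 -0.23 0.07 0 0 0;-1 -0.135 -0.23 0 0 0 0;-1 -0.135 -0.23 0 0 0 0"

```text
clock: 7.45
eef_pos: [0.469, 0.0271, 0.0079]
tool_rot: [0.048, 0.999, -0.002, -0.005]
ft_force: [-1.0, 0.6, -0.7]
grip_width: -0.0001
grasp_force: 0.0
```

Request:
step_arm:
  targets: "-1 0.02 0.02 0.006 0 0 0;-1 0.035 0.037 0.006 0 0 0;-1 0.045 0.047 0.006 0 0 0;-1 0.055 0.057 0.006 0 0 0;-1 0.065 0.066 0.006 0 0 0;-1 0.075 0.075 0.006 0 0 0;-1 0.085 0.083 0.006 0 0 0;-1 0.095 0.091 0.006 0 0 0;-1 0.105 0.098 0.006 0 0 0;-1 0.116 0.104 0.006 0 0 0"

```text
clock: 8.28
eef_pos: [0.5291, 0.0809, 0.0156]
tool_rot: [0.047, 0.999, -0.001, -0.003]
ft_force: [-5.5, -0.1, 3.7]
grip_width: 0.0004
grasp_force: 2.4
```

```bash
python3 - <<'E'
from h import *
gfit("t2.png",(.585,.08,28))
E
```

```text
pose [0.6257 0.0911 6.8119] err 0.134 L,R,R-,L- [[0.6635, 0.1541], [0.6772, 0.0389], [0.5879, 0.0282], [0.5741, 0.1434]]
tcp [0.531  0.0816 0.0158] 8.3333
```

View pics/zt2.png

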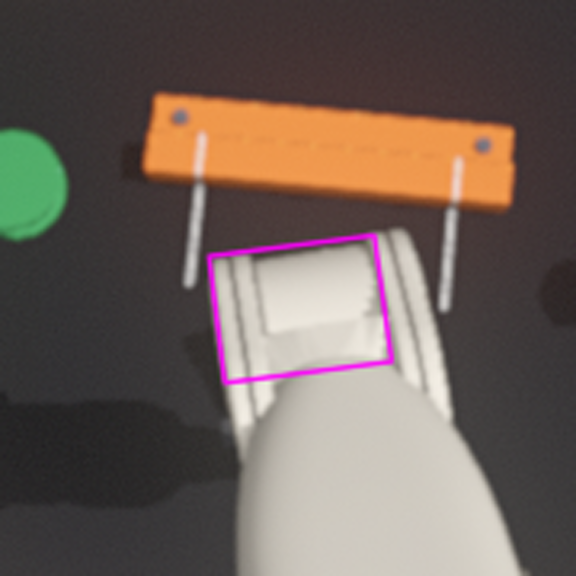

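The fit is wrong here: the outline has snapped to the white wrist, which hides the block. I'll back away and look again.

Request:
step_arm:
  targets: "-1 -0.04 -0.03 0 0 0 0;-1 -0.06 -0.06 0.06 0 0 0;-1 -0.1 -0.12 0.14 0 0 0;-1 -0.16 -0.18 0.2 0 0 0;-1 -0.22 -0.24 0.2 0 0 0;-1 -0.28 -0.3 0.2 0 0 0;-1 -0.3 -0.34 0.2 0 0 0;-1 -0.3 -0.34 0.2 0 0 0"

```text
clock: 9.0
eef_pos: [0.3773, -0.0938, 0.1165]
tool_rot: [0.051, 0.999, -0.002, -0.001]
ft_force: [0.7, 0.4, -0.3]
grip_width: -0.0002
grasp_force: 0.0
```

```bash
python3 - <<'E'
from h import *
gfit("t3.png",(.59,.08,28))
E
```

```text
pose [ 0.6016  0.0733 27.5416] err 0.099 L,R,R-,L- [[0.6147, 0.1455], [0.6684, 0.0427], [0.5886, 0.0011], [0.5349, 0.1039]]
tcp [ 0.3798 -0.0921  0.1165] 9.05
```

View pics/zt3.png

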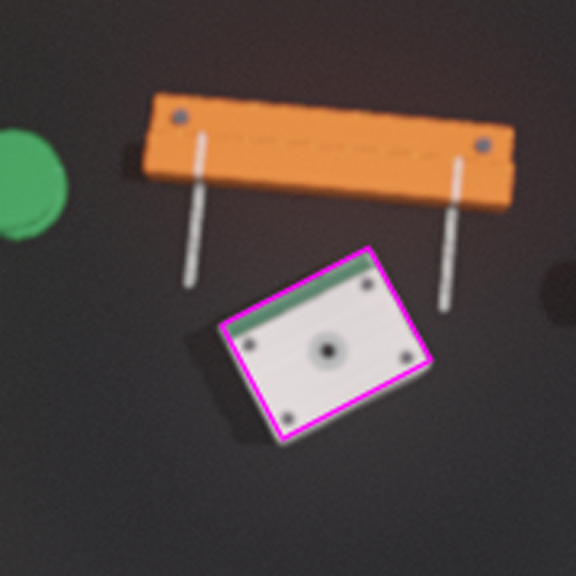

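The outline now matches: yaw 27.5°, centre (0.602, 0.073), about 33° still to go and 40 mm of gap. I push near L- again.

Request:
step_arm:
  targets: "-1 0.06 0.08 0 0 0 0;-1 0.11 0.14 0 0 0 0;-1 0.16 0.2 0 0 0 0;-1 0.2 0.26 0 0 0 0;-1 0.24 0.324 -0.04 0 0 0;-1 0.24 0.324 -0.12 0 0 0;-1 0.24 0.324 -0.19 0 0 0;-1 0.24 0.324 -0.206 0 0 0;-1 0.24 0.324 -0.206 0 0 0;-1 0.24 0.324 -0.206 0 0 0"

```text
clock: 9.88
eef_pos: [0.5016, 0.0729, 0.0129]
tool_rot: [0.047, 0.999, -0.001, -0.0]
ft_force: [-0.7, -0.3, 0.6]
grip_width: -0.0001
grasp_force: 0.0
```

Request:
step_arm:
  targets: "-1 0.025 0.011 0 0 0 0;-1 0.045 0.02 0 0 0 0;-1 0.058 0.024 0 0 0 0;-1 0.071 0.028 0 0 0 0;-1 0.084 0.032 0 0 0 0;-1 0.097 0.036 0 0 0 0;-1 0.11 0.04 0 0 0 0;-1 0.123 0.043 0 0 0 0;-1 0.136 0.045 0 0 0 0;-1 0.149 0.047 0 0 0 0"

```text
clock: 10.72
eef_pos: [0.5746, 0.0961, 0.0137]
tool_rot: [0.047, 0.999, -0.0, -0.002]
ft_force: [-5.3, 1.5, 3.0]
grip_width: 0.0001
grasp_force: 2.5
```

Request:
step_arm:
  targets: "-1 -0.05 -0.02 0 0 0 0;-1 -0.08 -0.06 0.06 0 0 0;-1 -0.12 -0.12 0.14 0 0 0;-1 -0.18 -0.18 0.2 0 0 0;-1 -0.24 -0.24 0.2 0 0 0;-1 -0.3 -0.3 0.2 0 0 0;-1 -0.34 -0.34 0.2 0 0 0;1 -0.36 -0.36 0.2 0 0 0"

```text
clock: 11.38
eef_pos: [0.3932, -0.0866, 0.1142]
tool_rot: [0.049, 0.999, -0.002, 0.0]
ft_force: [0.0, 0.3, -0.9]
grip_width: 0.0103
grasp_force: 0.0
```

```bash
python3 - <<'E'
from h import *
gfit("t4.png",(.635,.075,6))
E
```

```text
pose [0.6386 0.0686 7.4154] err 0.095 L,R,R-,L- [[0.6758, 0.1319], [0.6907, 0.0168], [0.6015, 0.0052], [0.5865, 0.1203]]
tcp [ 0.3913 -0.0877  0.1138] 11.4333
```

View pics/zt4.png

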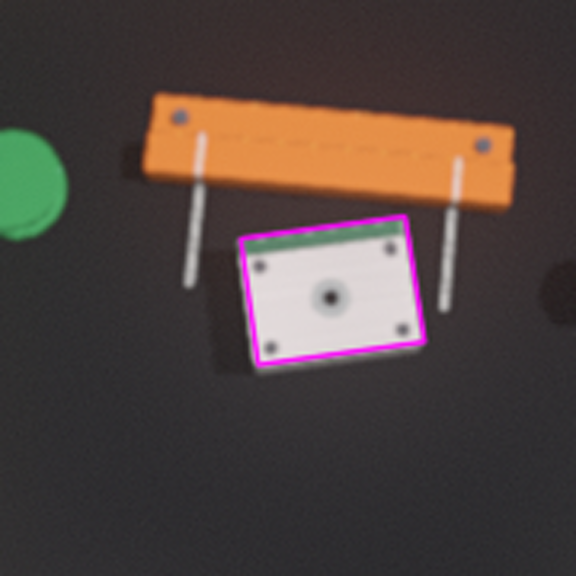

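The fit is good: yaw 7.4°, which is 13° from square, with a 17 mm gap at the right corner and about 10 mm off-centre to the right, inside the allowance. I now push with the gripper partly open and parallel to the fence, so that two finger contacts square the block up.

Request:
step_arm:
  targets: "0.5 0.07 0.07 0 0 0 0;0.5 0.13 0.14 0 0 0 0;0.5 0.19 0.2 0 0 0 0;0.5 0.25 0.26 0 0 0 0;0.5 0.314 0.334 -0.02 0 0 0;0.5 0.314 0.334 -0.1 0 0 0;0.5 0.314 0.334 -0.18 0 0 0;0.5 0.314 0.334 -0.214 0 0 0;0.5 0.314 0.334 -0.214 0 0 0;0.5 0.314 0.334 -0.214 0 0 0"

```text
clock: 12.27
eef_pos: [0.5523, 0.0827, 0.0053]
tool_rot: [0.047, 0.999, -0.001, -0.001]
ft_force: [0.2, -0.1, 0.9]
grip_width: 0.064
grasp_force: 0.0
```

Request:
step_arm:
  targets: "0.5 0.02 -0.002 0 0 0 0;0.5 0.034 -0.003 0 0 0 0;0.5 0.042 -0.004 0 0 0 0;0.5 0.05 -0.005 0 0 0 0;0.5 0.058 -0.006 0 0 0 0;0.5 0.066 -0.007 0 0 0 0;0.5 0.074 -0.007 0 0 0 0;0.5 0.082 -0.008 0 0 0 0;0.5 0.089 -0.009 0 0 0 0"

```text
clock: 13.02
eef_pos: [0.5972, 0.0787, 0.0059]
tool_rot: [0.047, 0.999, -0.0, -0.001]
ft_force: [-4.5, 2.9, 1.6]
grip_width: 0.0639
grasp_force: 2.2
```

```bash
python3 - <<'E'
from h import *
im=snap("top","t5.png"); s=snap("side","s5.png")
a=cv2.resize(s[150:310,130:330],None,fx=4,fy=3.75*4/3.75,interpolation=cv2.INTER_CUBIC)[:600]
cv2.imwrite("pics/z5.png",a)
E
```

```text
(no output)
```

View pics/z5.png

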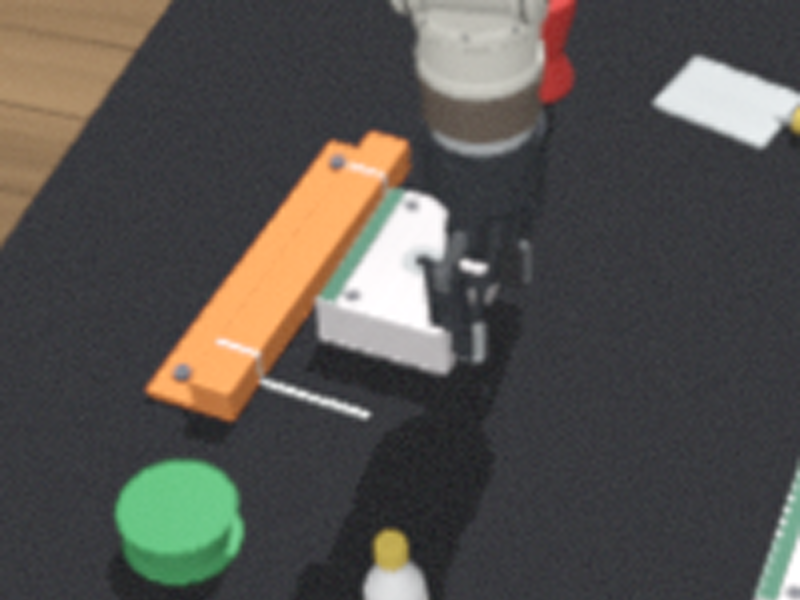

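Side view: the block is nearly square and almost at the fence. Its green top edge runs from (400,188) to (322,298), and its right end is near the right mark (385,178). I'll measure that.

```bash
python3 - <<'E'
from h import *
i=bot.camera_info("side")
c=lambda p:(np.array(p,float)+.5)/4-.5+[130,150]
a=np.radians(-5.6); A=np.array([[np.cos(a),-np.sin(a)],[np.sin(a),np.cos(a)]])
def F(p,z): return ((ray(i,c(p),z)[:,:2]-[.7135,.071])@A).round(4).tolist()
print("green R,L",F([(391,188),(322,297)],.036),"L- top",F([(450,336)],.036), "L bottom",F([(320,338),(447,373)],0))
print("fence near top corners R,L",F([(409,143),(232,395)],.026),"marks foot",F([(387,183),(262,374)],.026), F([(262,382)],0))
E
```

```text
green R,L [[-0.0141, -0.0721], [-0.0177, 0.0389]] L- top [[-0.1082, 0.04]] L bottom [[-0.0145, 0.042], [-0.1042, 0.0395]]
fence near top corners R,L [[-0.0002, -0.1292], [0.0009, 0.1286]] marks foot [[-0.004, -0.0856], [-0.0081, 0.1056]] [[0.0025, 0.0911]]
```

Request:
step_arm:
  targets: "0.5 0.006 -0.001 0 0 0 0;0.5 0.012 -0.001 0 0 0 0;0.5 0.018 -0.002 0 0 0 0;0.5 0.023 -0.002 0 0 0 0;0.5 0.027 -0.003 0 0 0 0;0.5 0.03 -0.003 0 0 0 0"

```text
clock: 13.62
eef_pos: [0.6108, 0.076, 0.0053]
tool_rot: [0.048, 0.999, -0.002, -0.002]
ft_force: [-6.9, 0.3, 4.1]
grip_width: 0.0638
grasp_force: 3.5
```

Request:
step_arm:
  targets: "0.5 0.002 0 0 0 0 0;0.5 0.004 0 0 0 0 0;0.5 0.006 -0.001 0 0 0 0;0.5 0.006 -0.001 0 0 0 0"

```text
clock: 13.95
eef_pos: [0.6135, 0.0757, 0.0053]
tool_rot: [0.048, 0.999, -0.001, -0.002]
ft_force: [-7.0, 0.5, 4.6]
grip_width: 0.0641
grasp_force: 3.5
```

Request:
step_arm:
  targets: "0.5 0.002 0 0 0 0 0;0.5 0.004 0 0 0 0 0;0.5 0.006 -0.001 0 0 0 0;0.5 0.006 -0.001 0 0 0 0"

```text
clock: 14.28
eef_pos: [0.6134, 0.0757, 0.0052]
tool_rot: [0.048, 0.999, -0.001, -0.005]
ft_force: [-13.4, 2.1, 10.1]
grip_width: 0.0639
grasp_force: 7.2
```

The tool has stopped moving and the force is rising, so the block is against the fence. I press a little more to seat both ends, then back off.

Request:
step_arm:
  targets: "0.5 0.002 0 0 0 0 0;0.5 0.004 0 0 0 0 0;0.5 0.004 0 0 0 0 0"

```text
clock: 14.53
eef_pos: [0.6134, 0.0757, 0.0052]
tool_rot: [0.048, 0.999, -0.001, -0.007]
ft_force: [-19.0, 3.9, 15.1]
grip_width: 0.0641
grasp_force: 9.6
```

Request:
step_arm:
  targets: "0.5 -0.015 0.001 0 0 0 0;0.5 -0.05 0.005 0 0 0 0;0.5 -0.1 0 0.06 0 0 0;0.5 -0.16 -0.06 0.14 0 0 0;0.5 -0.22 -0.12 0.2 0 0 0;0.5 -0.28 -0.18 0.2 0 0 0;0.5 -0.34 -0.24 0.2 0 0 0;0.5 -0.4 -0.3 0.2 0 0 0;0.5 -0.4 -0.3 0.2 0 0 0"

```text
clock: 15.28
eef_pos: [0.4183, -0.0771, 0.1061]
tool_rot: [0.049, 0.999, -0.002, 0.0]
ft_force: [-1.0, -0.1, -0.6]
grip_width: 0.0644
grasp_force: 0.0
```

```bash
python3 - <<'E'
from h import *
gfit("t6.png",(.665,.06,-5))
im=cv2.imread("pics/t6.png")[95:195,210:350]
cv2.imwrite("pics/z6.png",cv2.resize(im,None,fx=5.5,fy=5.5,interpolation=cv2.INTER_CUBIC))
E
```

```text
pose [ 0.6675  0.0592 -5.6504] err 0.087 L,R,R-,L- [[0.718, 0.1125], [0.7066, -0.0029], [0.617, 0.006], [0.6284, 0.1214]]
tcp [ 0.4154 -0.0788  0.1057] 15.3333
```

View pics/z6.png

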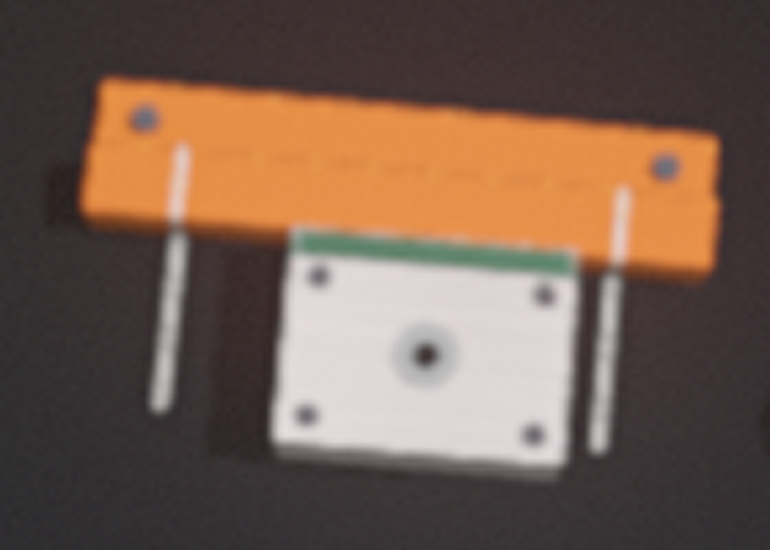

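The green side lies flush along the fence from (292,232) to (578,252), between the marks at (180,230) and (612,272). The fitted yaw is -5.65° against the fence's -5.6°, and the arm is clear.

```bash
python3 -c "
from workcell import bot
print(bot.job_done())"
```

```text
the job is handed in; nothing more can be done
None
```

I handed the job in at about 15 s: the block sits with its green side flush along the fence, between the white marks, and the arm is clear. No bystander was pushed; the hand-in gave no verdict.

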